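# Set a test bar between centres to the marked force

## Task

Take the long steel bar from the rack and lay it on the two rests between the points of the bench centre, slide the tailstock up to its stop, then wind the crank clockwise until the little tab pops up out of the headstock, and stop there: overtightening spoils the points. The bar must end up held between the two points with the tab out; leave the two shorter bars in the rack.

Things in the scene. Friction and masses are not known exactly. Their poses are not given: they have to be found in the camera images.
- bench_centre: Grey cast fixture, 86 mm wide (its x), 270 mm long (its y), fixed. Origin: centre of its underside. The line of its two points runs along y at z = 70 mm. Headstock (44 mm wide, top at 96 mm) at the +y end, y = 96 to 140 mm; tailstock and crank at the -y end; between them two V rests. Bed top 16 mm, ways 21 mm high.
- rests_mid (a point): On the line of the points (z = 70 mm), midway between the two steel V rests: y = +38 mm of the bench centre. The rests (90 degree V, mouth 24 mm, 8 mm thick) stand 32 mm either side along y, 56 mm free between them. The 20 mm bar lies in them with its axis at z = 69 mm; the points later lift it about 1 mm.
- head_nose (a point): Nose of the head point: 60 degree steel cone, 3 mm wide at the nose, 17 mm at its root, looking to -y; at y = +78, z = 70 mm of the bench centre. The 90 mm bar drops in clear of it with its middle at y = +28 mm (10 mm from rests_mid towards the tailstock).
- long_bar: The bar to set up: bright steel, 20 mm diameter, 90 mm long, about 0.22 kg, a 10 mm centre hole in each end. Origin at its middle on its axis; axis along its own y. It lies in one of the rack's grooves, axis 32 mm above the worktop.
- short_bar: Dark steel bar, 20 mm diameter, 60 mm long, plain ends; stays in the rack. Origin at its middle, axis along its y.
- thin_bar: Steel bar, 12 mm diameter, 70 mm long, plain ends; stays in the rack. Origin at its middle, axis along its y.
- bar_rack: Flat grey rack, 162 mm (x) by 72 mm (y), fixed; origin: centre of its underside. Three grooves along its y at x = -52, 0, +52 mm, each of two black V blocks 8 mm thick at y = -22 and +22 mm (36 mm free between them). Base top 9 mm. The bars lie in any order. Behind, between rack and bench centre, stands the tall hardness tester (front at x = 0.51 m, y = -0.07 to 0.12 m): pass before it.
- tail (a joint): Tailstock on the bed, m: 0 = home against its stop (towards the headstock), grows as it slides away (to -y), up to 0.045. Sliding takes about 16 N; it stays where it is left. Its block, 40 mm wide (x), 50 mm long (y), z = 38 to 94 mm, can be pinched across its width from above.
- tail_grip (a point): Middle of the top face of the tailstock's block; moves with it. At home: y = -57, z = 94 mm of the bench centre.
- crank (a joint): Crank at the tailstock's -y end, rad, 0 to 13.5; 0 = handle straight up; grows clockwise seen from the crank end looking along +y (from the top the handle goes to the bench centre's +x, then down). Clockwise drives the tail point to the headstock, 8 mm a turn; stays where left (friction 0.06 N m). With the tailstock home the tab pops at about 9 rad.
- crank_handle (a point): Middle of the crank's revolving steel handle: 12 mm diameter, 42 mm long, parallel to the bench centre's y, 26 mm off the crank's axis, which lies at z = 70 mm. Can be pinched across from above and led round in a circle with the gripper kept pointing down. With the tailstock home it is at y = -118.5 mm of the bench centre.
- head_centre (a joint): Travel of the sprung head point into the headstock (+y), m: 0 = at rest, 0.009 = end of travel; 1 N to start, 2 N more per mm. At about 4 mm (9 N) a catch frees the tab. Over 7 mm is overtightened.
- tab (a joint): Brass indicator tab in the headstock's top, m: 0 = flush; springs up to 0.010 once the head point has been pushed in about 4 mm, and then stays out.
- tab_top (a point): Middle of the tab's top face (16 by 7 mm). Flush: y = +118, z = 96 mm of the bench centre; out: 10 mm higher.

How it is judged (in metres and radians):
On the way, in this order (a step that is already met when the one before it is completed fails the run):
1. the long bar lies released on both rests between the points (y of long_bar in the frame of bench_centre between 0.006 and 0.045 m and x of long_bar in the frame of bench_centre between -0.004 and 0.004 m and z of long_bar in the frame of bench_centre between 0.065 and 0.073 m and angle between the y axis of long_bar and the y axis of bench_centre, either way round below 0.06 rad and contact force between the fingers and long_bar below 0.2 N), for 0.2 s.
2. the tailstock is at its stop (value of joint tail below 0.003 m), for 0.1 s.
3. the tab has popped out (value of joint tab above 0.008 m), for 0.1 s.
At the end, for the whole second after the job is handed in: The tab stands out (more than 8 mm), the sprung head point is still pushed in between 2.5 and 7 mm, the tailstock is within 3 mm of its stop, the long bar is at rest on the line of the two points within 2 mm and 0.03 rad, and the two other bars lie within 15 mm of where they were (value of joint tab above 0.008 m and value of joint head_centre between 0.0025 and 0.007 m and value of joint tail below 0.003 m and x of long_bar in the frame of bench_centre between -0.002 and 0.002 m and z of long_bar in the frame of bench_centre between 0.068 and 0.072 m and angle between the y axis of long_bar and the y axis of bench_centre, either way round below 0.03 rad and linear speed of long_bar below 0.01 m/s and distance of each of short_bar, thin_bar from where it was at the start of the episode below 0.015 m); the robot touches nothing.
It fails at once if the head point is overtightened (pushed in over 7 mm) (value of joint head_centre above 0.007 m).
It fails at once if one of the other bars is taken out of the rack (distance of any of short_bar, thin_bar from where it was at the start of the episode above 0.03 m).
It also fails if it takes over 72 s, if anything falls off the work surface, if the arm or the gripper's body presses on something with over 40 N, if the wrist force passes 120 N, or if a joint passes its speed limit or range.

## Robot

A 6-joint arm with a two-finger parallel gripper is mounted at the origin on a cart in front of the work surface, level with it; the furniture and walls round the work are solid. World frame = base frame: x ahead of the robot, y to its left, z up, the work surface at z = 0. Lengths are in m, angles in degrees, forces in N, time in s.
With the tool pointing down it reaches from about 0.25 to 0.725 m from the base axis. Payload 9.7 kg.
Tool frame: the origin (TCP) lies between the finger pads; the fingertips stand bot.tcp_to_tips ahead of it and the grasp point (between the pads) lies 11 mm behind it (bot.tcp_to_tips is the distance from the TCP to the fingertips, in m); z points along the fingers, y is the line along which they close (so a half turn about z gives the same grasp; the last joint's range is limited). The gripper opens to 85 mm and grips with 20 to 120 N. Pads are 22 mm wide; open, the fingers measure 114 mm over their backs; the gripper's body (76 mm by 85 mm) begins 54 mm behind the grasp point. The pads swing forward as they close: fully open they stand 13 mm farther back than shut.
Start: joints at [70.818, 4.979, 10.078, 95.1, 0, 90], TCP at [0.181, 0.519, 0.205] pointing down, gripper open.
Joint ranges: [-179.16, 179.16], [-48.56, 103.87], [-65.8, 70.77], [-126.05, 130.52], [-82.76, 87.17], [-180, 180]. Speed limits (degrees/s): [127.2, 127.2, 147.25, 180, 180, 180].

## Interface

Orientations are given as [roll, pitch, yaw] about the fixed x, y, z axes, in that order (R = Rz(yaw) Ry(pitch) Rx(roll)).
In Python, from workcell import bot gives the robot as it stands. The module is installed in compiled form; this text tells all that it offers.
- The arm moves only by the tool carry_out, never from a script. Its arguments are lists of equal length, an entry for each row: "linear": the shift along the world's x, y, z normalised to -1 to 1, where 1 is 2 cm, a list of three; "rotation": the turn, a rotation vector about the world's x, y, z normalised to -1 to 1, where 1 is 8 degrees, a list of three; "grip": the closure, from -1 (fully open) to 1 (shut). In form: {"linear": [[tx, ty, tz], ...], "rotation": [[rx, ry, rz], ...], "grip": [grip, ...]}. A call has 1 to 12 rows; each row shifts and turns the commanded pose from where the row before left it; what a row does not reach is not made up. A row lasts 1/10 s, in which the tool goes at most 50 mm and 8.59 degrees, less where a joint would pass 70% of its speed; a pose out of reach is approached as far as the arm can. A call with a number of a shift or a turn outside -1 to 1 is refused whole. A call with a gripper value outside its range is refused whole. The fingers move at their own pace and stop on an object; "grip_force" is the grip in N (left out, the last holds). Time passes only in rows, so rows that do not move let the fingers close. It gives the time, the measured TCP pose, the force, the opening and the grip force at its end, in the units of the state.
- bot.get_obs(): the state, without advancing time (a new reading comes with each control period).
- bot.camera(name): name is "scene" or "top" or "wrist"; returns the picture (384x512x3 uint8, blue, green, red); there is no depth.
- bot.camera_model(name): a dict with "fx", "fy", "cx", "cy" (pixels), "distortion" ([k1, k2, p1, p2, k3] as OpenCV has them; the pictures are not rectified), "camera_from_world" (4x4, takes a point from world to camera coordinates). Camera axes: x right, y up, looking along -z (the intrinsics and any distortion apply to the point x, -y, -z); pixel columns grow to the right and rows downward; lengths in m; the calibration is good to about 2 mm. A picture is of the moment at which its call begins: read the wrist's pose just before it. camera_model takes no time and is no camera call; for the wrist camera it gives the pose at the moment of the call.
- bot.job_done(): hands the job in; it is judged then, once.
The state is a dict: "time": time; "q": joint angles; "qd": joint speeds; "joint_efforts": joint torques, N m; "ee_pos": TCP position; "tcp_rot": TCP orientation; "wrist_force": force on the tool from outside, world axes, zero at the start; "torque": the same for the moment, N m; "opening": finger opening in m; "grasp_force": force on a finger pad.
Only numpy, scipy, OpenCV 4.12 (cv2) and the standard library are available. Lean on these libraries where they do the work, as an engineer would, in place of code of your own. Each camera call takes 0.05 s, during which the arm holds its last target. There are 200 camera calls.

## Working session

There is one attempt and no reset: what is moved stays moved. The work goes in short steps, Python scripts to look and compute and a tool call to move; the robot and the scene stay as the last step left them, time stands still between calls to the robot, and variables do not carry over. Pictures are saved under pics/ and viewed, at most 10 in all, crops included, and the job is handed in when it is done.

Besides the shell and the picture viewer there is one more tool, called after "Emit:" as name(argument=value, ...) on one line, values as JSON. carry_out: Moves the arm, as the interface text tells. Its arguments: {"type":"object","properties":{"linear":{"type":"array","items":{"type":"array","items":{"type":"number"}}},"rotation":{"type":"array","items":{"type":"array","items":{"type":"number"}}},"grip":{"type":"array","items":{"type":"number"}},"grip_force":{"type":"number"}},"required":["linear","rotation","grip"]}

```bash
mkdir -p pics
cat > h.py <<'E'
import numpy as np,cv2
from workcell import bot
def snap(c,n):
    im=bot.camera(c); cv2.imwrite(f'pics/{n}.png',im); return im
def ray(m,u,v):
    K=np.array([[m['fx'],0,m['cx']],[0,m['fy'],m['cy']],[0,0,1]])
    p=cv2.undistortPoints(np.array([[[u,v]]],float),K,np.array(m['distortion'],float))[0,0]
    T=np.array(m['camera_from_world']);R=T[:3,:3]
    return -R.T@T[:3,3],R.T@np.array([p[0],-p[1],-1])
def at(m,u,v,z):
    o,d=ray(m,u,v); return o+d*(z-o[2])/d[2]
def pix(m,P):
    T=np.array(m['camera_from_world']);c=T[:3,:3]@np.array(P)+T[:3,3]
    K=np.array([[m['fx'],0,m['cx']],[0,m['fy'],m['cy']],[0,0,1]])
    return cv2.projectPoints(np.array([[c[0],-c[1],-c[2]]]),np.zeros(3),np.zeros(3),K,np.array(m['distortion'],float))[0].ravel()
E
python3 - <<'E'
from h import *
print(bot.get_obs(),bot.tcp_to_tips)
a=snap('top','top');b=snap('scene','sc')
cv2.imwrite('pics/both.png',np.hstack([cv2.resize(a,(400,300)),cv2.resize(b,(400,300))]))
cv2.imwrite('pics/top2.png',cv2.resize(a,(800,600),interpolation=cv2.INTER_CUBIC))
for c in('top','scene','wrist'):
  m=bot.camera_model(c);print(c,{k:np.round(v,3).tolist() for k,v in m.items()})
E
```

```text
{'time': 0.0, 'q': array([7.08173753e+01, 5.01055284e+00, 1.00332087e+01, 9.51001849e+01,
       4.66724463e-04, 8.99995524e+01]), 'qd': array([-0.00898742, -0.02393804, -0.02425384, -0.10342559, -0.04215329,
       -0.1000357 ]), 'joint_efforts': array([-1.73858789e-03, -5.20389998e+01,  4.64803505e+01,  1.63810834e-02,
        8.68305756e-05, -3.62655442e-06]), 'ee_pos': array([0.18062528, 0.51919978, 0.2039772 ]), 'tcp_rot': array([-1.79922471e+02, -4.67329712e-04,  1.60817822e+02]), 'wrist_force': array([-0.5313336 , -0.21629519, -0.67333046]), 'torque': array([-0.00217682,  0.00963154,  0.03877093]), 'grasp_force': 0.0, 'opening': 0.0856863938446462} 0.008
top {'fx': 415.694, 'fy': 415.694, 'cx': 253.877, 'cy': 193.097, 'distortion': [0.007, 0.0, 0.0, 0.0, 0.0], 'camera_from_world': [[0.029, -1.0, -0.005, -0.076], [0.993, 0.028, 0.118, -0.52], [-0.118, -0.008, 0.993, -1.036], [0.0, 0.0, 0.0, 1.0]]}
scene {'fx': 349.023, 'fy': 349.023, 'cx': 252.703, 'cy': 191.287, 'distortion': [-0.043, 0.0, 0.0, 0.0, 0.0], 'camera_from_world': [[0.449, -0.893, 0.014, -0.275], [0.685, 0.355, 0.636, -0.37], [-0.573, -0.276, 0.772, -0.743], [0.0, 0.0, 0.0, 1.0]]}
wrist {'fx': 291.829, 'fy': 291.829, 'cx': 252.665, 'cy': 188.372, 'distortion': [-0.045, 0.0, 0.0, 0.0, 0.0], 'camera_from_world': [[0.329, 0.944, -0.001, -0.551], [-0.896, 0.312, -0.316, 0.039], [-0.298, 0.105, 0.949, -0.381], [0.0, 0.0, 0.0, 1.0]]}
```

View pics/top2.png

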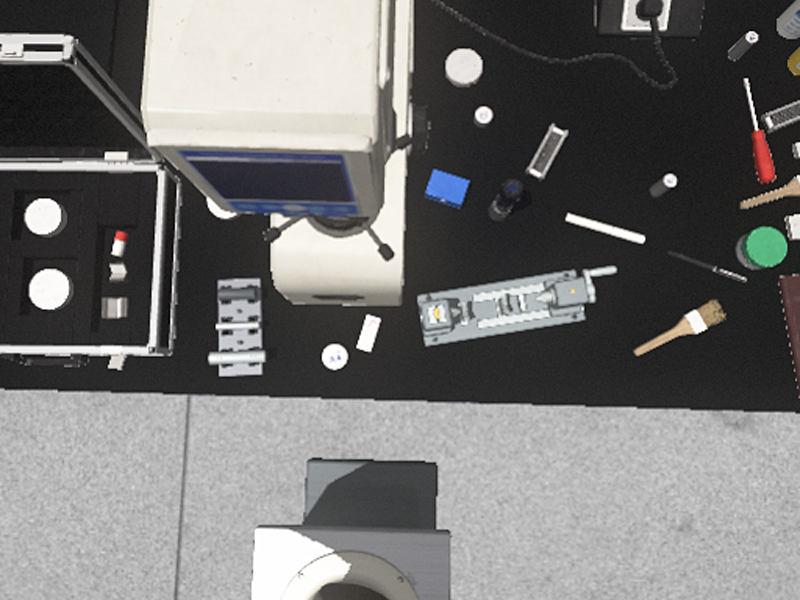

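View pics/sc.png

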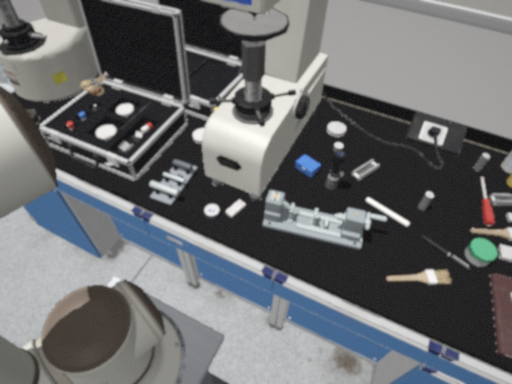

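The top view shows the rack at about (240,327), with the long bar in the groove nearest the robot at (237,357). The bench centre runs from (418,320) to (585,295), with the headstock at the left and the crank at the right near (600,270). I'll enlarge both.

Run:
```python
from h import *
a=cv2.imread('pics/top.png')
c=a[165:250,262:402]; r=a[170:245,128:178]
C=cv2.resize(c,None,fx=5.6,fy=5.6,interpolation=cv2.INTER_CUBIC)[:, :]
cv2.imwrite('pics/bc.png',C)
cv2.imwrite('pics/rk.png',cv2.resize(r,None,fx=8,fy=8,interpolation=cv2.INTER_CUBIC))
```

```text
(no output)
```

View pics/bc.png

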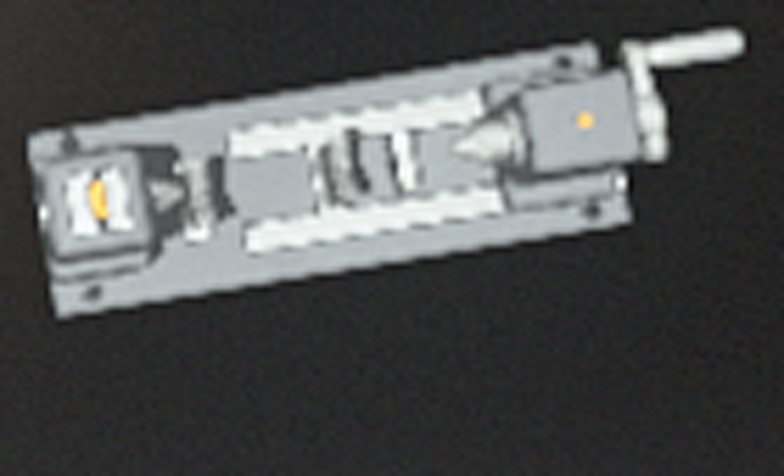

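View pics/rk.png

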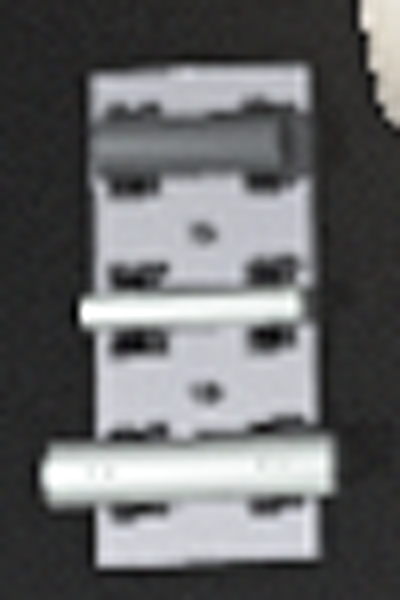

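Bench crop: plate corners at (30,133), (60,318), (630,220) and (595,45); tab at (99,200); handle from (645,52) to (740,42). Rack crop: long bar ends at (43,477) and (337,465).

Run:
```python
from h import *
m=bot.camera_model('top')
B=lambda x,y,z:at(m,262+(x+.5)/5.6-.5,165+(y+.5)/5.6-.5,z)
K=lambda x,y,z:at(m,128+(x+.5)/8-.5,170+(y+.5)/8-.5,z)
print('cam',ray(m,0,0)[0])
for z in(.008,.016):
  c=[B(*p,z) for p in((30,133),(60,318),(630,220),(595,45))]
  print(z,np.round(c,4).tolist(),np.round(np.mean(c,0),4))
  print([np.linalg.norm(c[i]-c[(i+1)%4]).round(4) for i in range(4)])
  d=(c[0]+c[1]-c[2]-c[3]);print('yaw of +y',np.degrees(np.arctan2(-d[0],d[1])))
print('tab',B(99,200,.096),'nose',B(183,193,.07),'tailtop dot',B(586,121,.094))
for z in(.044,.07,.096):print('handle',z,B(645,52,z),B(740,42,z))
e=K(43,477,.034),K(337,465,.034);print('bar',e,np.linalg.norm(e[0]-e[1]),(e[0]+e[1])/2)
q=[K(*p,.009) for p in((90,70),(310,68),(320,558),(97,567))];print('rack',np.round(q,4).tolist(),np.mean(q,0))
```

```text
cam [ 0.3959221  -0.06991335  1.08984532]
0.008 [[0.5379, -0.0948, 0.008], [0.4517, -0.1109, 0.008], [0.505, -0.3751, 0.008], [0.5871, -0.3591, 0.008]] [ 0.5204 -0.235   0.008 ]
[np.float64(0.0877), np.float64(0.2695), np.float64(0.0837), np.float64(0.2688)]
yaw of +y 10.979201188504346
0.016 [[0.5368, -0.0946, 0.016], [0.4513, -0.1106, 0.016], [0.5042, -0.3728, 0.016], [0.5857, -0.3569, 0.016]] [ 0.5195 -0.2337  0.016 ]
[np.float64(0.087), np.float64(0.2675), np.float64(0.0831), np.float64(0.2668)]
yaw of +y 10.979201188504348
tab [ 0.49820445 -0.12309829  0.096     ] nose [ 0.50503514 -0.16137067  0.07      ] tailtop dot [ 0.53862378 -0.33211852  0.094     ]
handle 0.044 [ 0.57817183 -0.37207921  0.044     ] [ 0.58398177 -0.41510847  0.044     ]
handle 0.07 [ 0.57364105 -0.36456729  0.07      ] [ 0.57930655 -0.40652683  0.07      ]
handle 0.096 [ 0.56911028 -0.35705536  0.096     ] [ 0.57463134 -0.39794518  0.096     ]
bar (array([0.42044988, 0.24252356, 0.034     ]), array([0.42690665, 0.14961438, 0.034     ])) 0.09313326322297452 [0.42367826 0.19606897 0.034     ]
rack [[0.5547, 0.2429, 0.009], [0.5575, 0.1706, 0.009], [0.3975, 0.1587, 0.009], [0.3926, 0.2306, 0.009]] [0.47558253 0.20072115 0.009     ]
```

Emit:
carry_out(linear=[[0.7,-0.95,0],[0.7,-0.95,0],[0.7,-0.95,0],[0.7,-0.95,0],[0.7,-0.95,0],[0.7,-0.95,0],[0.7,-0.95,0],[0.7,-0.95,0],[0.7,-0.95,0],[0.7,-0.95,0],[0.7,-0.95,0],[0.7,-0.95,0]], rotation=[[0,0,-0.5],[0,0,-0.5],[0,0,-0.5],[0,0,-0.5],[0,0,-0.5],[0,0,-0.5],[0,0,-0.5],[0,0,-0.5],[0,0,-0.5],[0,0,-0.5],[0,0,-0.5],[0,0,-0.5]], grip=[0.05,0.05,0.05,0.05,0.05,0.05,0.05,0.05,0.05,0.05,0.05,0.05])

```text
time: 1.3
ee_pos: [0.3491, 0.2905, 0.2044]
tcp_rot: [-180.0, 0.0, 112.7]
wrist_force: [-0.4, -0.0, 0.6]
opening: 0.0407
grasp_force: 0.0
```

Emit:
carry_out(linear=[[0.7,-0.95,0],[0.7,-0.95,0],[0.7,-0.95,0],[0.7,-0.95,0],[0.7,-0.9,0],[0,0,0],[0,0,0]], rotation=[[0,0,-0.5],[0,0,-0.5],[0,0,-0.5],[0,0,-0.5],[0,0,-0.35],[0,0,0],[0,0,0]], grip=[0.05,0.05,0.05,0.05,0.05,0.05,0.05])

```text
time: 2.0
ee_pos: [0.4186, 0.1973, 0.2044]
tcp_rot: [-180.0, 0.0, 94.0]
wrist_force: [0.2, -0.2, 0.3]
opening: 0.0405
grasp_force: 0.0
```

Run:
```python
from h import *
o=bot.get_obs();print({k:np.round(o[k],4) for k in('time','ee_pos','tcp_rot','opening','q')})
m=bot.camera_model('wrist');a=snap('wrist','w1');import pickle;pickle.dump(m,open('w1.pkl','wb'))
print(ray(m,0,0)[0],pix(m,[.4237,.196,.032]))
cv2.imwrite('pics/w1b.png',cv2.resize(a,(800,600),interpolation=cv2.INTER_CUBIC))
```

```text
{'time': np.float64(2.0), 'ee_pos': array([0.4186, 0.1973, 0.2044]), 'tcp_rot': array([-1.799542e+02,  2.700000e-03,  9.399460e+01]), 'opening': np.float64(0.0405), 'q': array([ 2.522150e+01, -6.868900e+00, -1.645700e+00,  9.526680e+01,
        1.410000e-02,  1.112269e+02])}
[0.41178349 0.27995021 0.37338918] [258.02966657 165.29550772]
```

View pics/w1b.png

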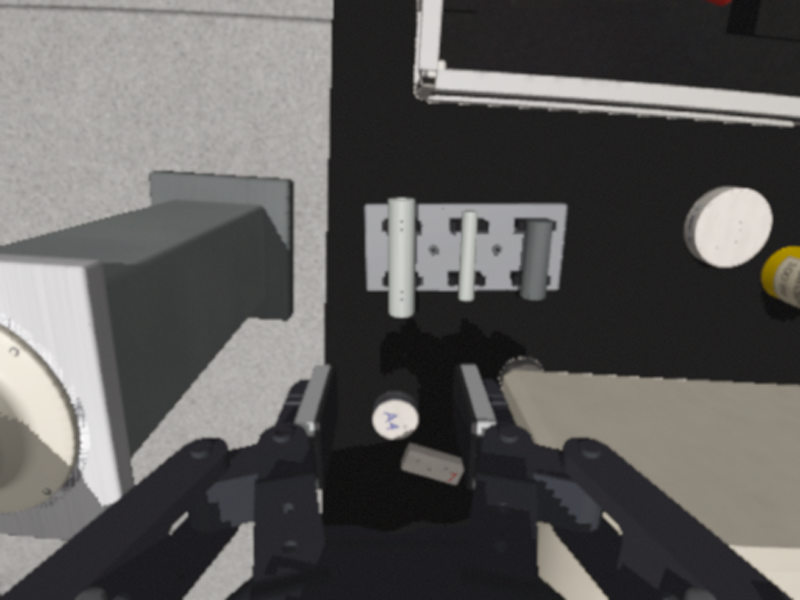

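The wrist picture shows the long bar from (402,199) to (401,317). V blocks are at about (402,226) and (402,281).

Run:
```python
from h import *
import pickle;m=pickle.load(open('w1.pkl','rb'))
W=lambda x,y,z:at(m,x*.64,y*.64,z)
a,b=W(402,200,.034),W(401,317,.034);print(a,b,(a+b)/2,np.linalg.norm(a-b))
d=a-b;print(np.degrees(np.arctan2(-d[0],d[1])))
q=[W(*p,.009) for p in((365,204),(567,205),(560,291),(366,292))];print(np.round(q,4).tolist(),np.mean(q,0))
```

```text
[0.41947296 0.24035893 0.034     ] [0.42551514 0.14837899 0.034     ] [0.42249405 0.19436896 0.034     ] 0.09217818634172235
3.7583695336624667
[[0.391, 0.2323, 0.009], [0.5514, 0.2431, 0.009], [0.5589, 0.1714, 0.009], [0.3955, 0.1591, 0.009]] [0.47421301 0.20148817 0.009     ]
```

Emit:
carry_out(linear=[[0.2,-0.07,-0.95],[0,0,-0.95],[0,0,-0.95],[0,0,-0.95],[0,0,-0.95],[0,0,-0.95],[0,0,-0.95],[0,0,-0.95],[0,0,-0.9],[0,0,-0.4],[0,0,0],[0,0,0]], rotation=[[0,0,0],[0,0,0],[0,0,0],[0,0,0],[0,0,0],[0,0,0],[0,0,0],[0,0,0],[0,0,0],[0,0,0],[0,0,0],[0,0,0]], grip=[0.05,0.05,0.05,0.05,0.05,0.05,0.05,0.05,0.05,0.05,0.05,0.05])

```text
time: 3.25
ee_pos: [0.4228, 0.1965, 0.0274]
tcp_rot: [180.0, -0.0, 94.1]
wrist_force: [-0.2, 0.9, 0.8]
opening: 0.0405
grasp_force: 0.0
```

Emit:
carry_out(linear=[[0,0,0],[0,0,0],[0,0,0],[0,0,0],[0,0,0],[0,0,0]], rotation=[[0,0,0],[0,0,0],[0,0,0],[0,0,0],[0,0,0],[0,0,0]], grip=[1,1,1,1,1,1], grip_force=40)

```text
time: 3.85
ee_pos: [0.4227, 0.196, 0.0267]
tcp_rot: [-180.0, -0.0, 94.0]
wrist_force: [0.2, -0.1, -0.0]
opening: -0.0003
grasp_force: 0.0
```

Run:
```python
from h import *
a=snap('wrist','w2');b=snap('scene','s2')
o=bot.get_obs();print(o['opening'],o['grasp_force'],o['ee_pos'])
c=cv2.resize(b[130:240,110:240],(400,338),interpolation=cv2.INTER_CUBIC)
cv2.imwrite('pics/w2b.png',np.hstack([cv2.resize(a,(400,338)),c]))
```

```text
0.00013213856930944333 0.0 [0.42271132 0.19603726 0.02667603]
```

View pics/w2b.png

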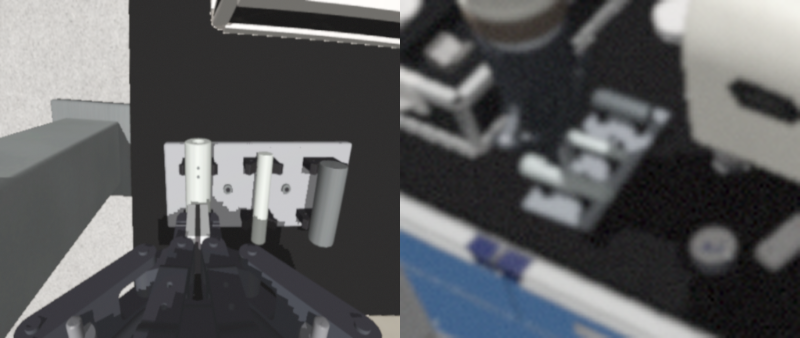

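Run:
```python
from h import *
m=bot.camera_model('wrist');s=bot.camera_model('scene')
f=lambda p:np.round(p*[400/512,338/384],0)
g=lambda p:np.round((p-[110,130])*[400/130,338/110]+[400,0],0)
P={'tip':[.4227,.196,.0187],'tip+20':[.4227,.196,.0387],'tip+40':[.4227,.196,.0587],'bar+y':[.4195,.240,.032],'bar-y':[.4255,.15,.032],'barmid top':[.4225,.195,.042],'rk':[.391,.2323,.009]}
for k,p in P.items(): print(k,f(pix(m,p)),g(pix(s,p)))
a=cv2.imread('pics/w2.png')
cv2.imwrite('pics/w2c.png',cv2.resize(a[140:300,180:320],(700,600*700//700)[:2],interpolation=cv2.INTER_CUBIC))
```

```text
tip [199. 196.] [568. 187.]
tip+20 [199. 208.] [564. 174.]
tip+40 [199. 224.] [560. 160.]
bar+y [199. 143.] [526. 165.]
bar-y [198. 258.] [607. 194.]
barmid top [199. 212.] [564. 172.]
rk [164. 143.] [519. 203.]
```

View pics/w2c.png

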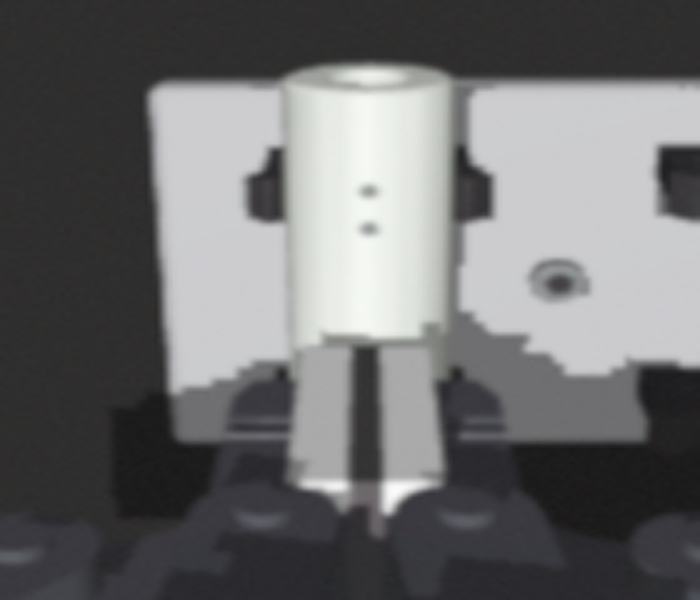

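Emit:
carry_out(linear=[[0,0,0],[0,0,0],[0,0,0],[0,0,0],[0,0,-0.2],[0,0,-0.2],[0,0,0]], rotation=[[0,0,0],[0,0,0],[0,0,0],[0,0,0],[0,0,0],[0,0,0],[0,0,0]], grip=[0.05,0.05,0.05,0.05,0.05,0.05,0.05])

```text
time: 4.65
ee_pos: [0.4223, 0.1959, 0.0179]
tcp_rot: [-179.9, 0.0, 94.0]
wrist_force: [-0.0, -0.2, -0.3]
opening: 0.0409
grasp_force: 0.0
```

Run:
```python
from h import *
o=bot.get_obs();print(o['opening'],o['wrist_force'],o['ee_pos'])
a=snap('wrist','w3')
cv2.imwrite('pics/w3c.png',cv2.resize(a[120:300,140:360],(792,600),interpolation=cv2.INTER_CUBIC))
```

```text
0.04093731304549547 [-0.04003474 -0.17927032 -0.31976837] [0.42227245 0.19586813 0.01785575]
```

View pics/w3c.png

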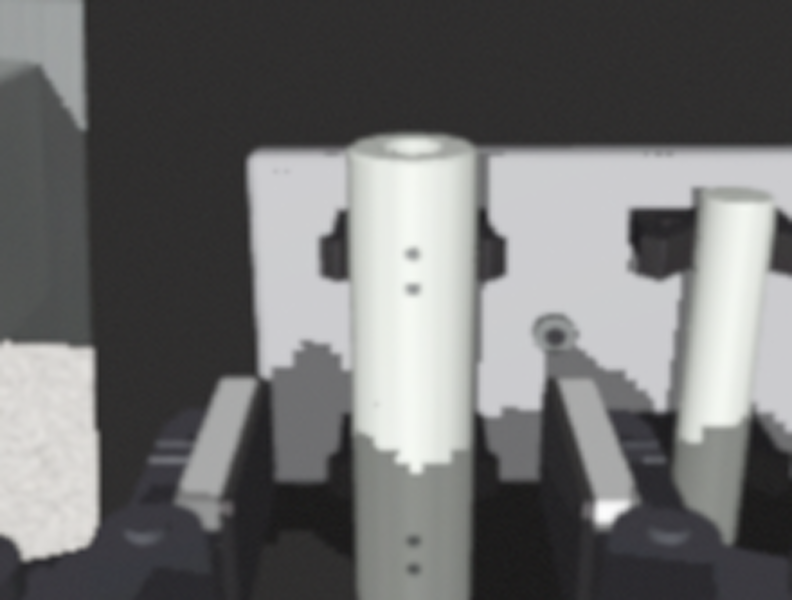

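The wrist view shows the open pads with tips at (240,380) and (575,380), still well above the bar (350–475 wide). The tips are higher than the reported TCP implies: they shut freely over the 42 mm bar top. So another 20 mm of descent is safe.

Emit:
carry_out(linear=[[0,0,-0.25],[0,0,-0.25],[0,0,-0.25],[0,0,-0.25],[0,0,0]], rotation=[[0,0,0],[0,0,0],[0,0,0],[0,0,0],[0,0,0]], grip=[0.05,0.05,0.05,0.05,0.05])

```text
time: 5.2
ee_pos: [0.4222, 0.1958, -0.0022]
tcp_rot: [-179.9, 0.0, 94.0]
wrist_force: [0.8, 0.5, 0.2]
opening: 0.0402
grasp_force: 0.0
```

Run:
```python
from h import *
o=bot.get_obs();print(o['opening'],o['wrist_force'],o['ee_pos'],o['q'])
a=snap('wrist','w4')
cv2.imwrite('pics/w4c.png',cv2.resize(a[120:300,140:360],(792,600),interpolation=cv2.INTER_CUBIC))
```

```text
0.04024473892189166 [0.80609681 0.50661266 0.20272061] [ 0.42220726  0.19581013 -0.00224679] [ 2.48814338e+01 -5.31038131e+00 -2.31581810e+01  7.22291358e+01
 -9.48886952e-04  1.10865107e+02]
```

View pics/w4c.png

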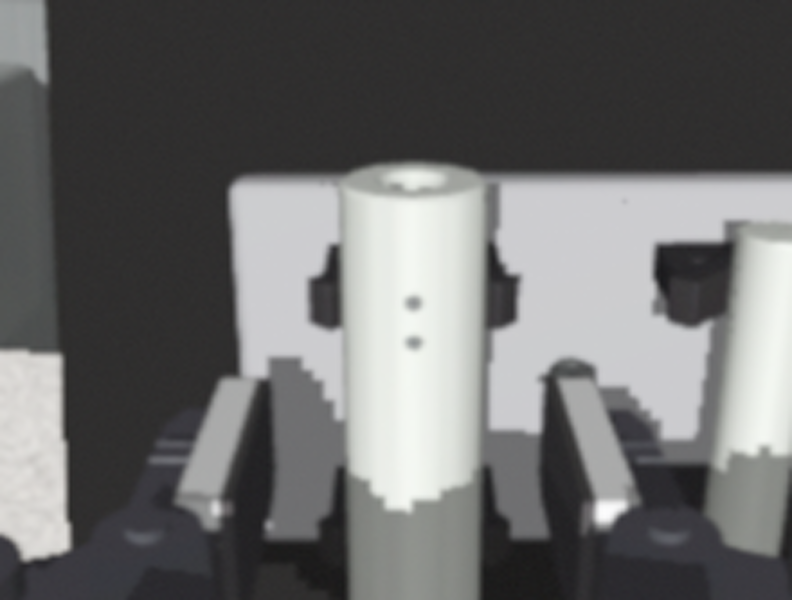

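The tips have neared the bar but are still about at its top; the wrist force shows no contact. I'll go lower in small rows and then test the closure.

Emit:
carry_out(linear=[[0,0,-0.2],[0,0,-0.2],[0,0,-0.2],[0,0,-0.2],[0,0,0]], rotation=[[0,0,0],[0,0,0],[0,0,0],[0,0,0],[0,0,0]], grip=[0.05,0.05,0.05,0.05,0.05])

```text
time: 5.75
ee_pos: [0.4223, 0.1959, -0.018]
tcp_rot: [-179.9, 0.0, 94.0]
wrist_force: [0.0, 0.1, -0.4]
opening: 0.0406
grasp_force: 0.0
```

Emit:
carry_out(linear=[[0,0,0],[0,0,0],[0,0,0],[0,0,0],[0,0,0]], rotation=[[0,0,0],[0,0,0],[0,0,0],[0,0,0],[0,0,0]], grip=[0.5,0.7,0.7,0.7,0.7], grip_force=20)

```text
time: 6.25
ee_pos: [0.4231, 0.1962, -0.0171]
tcp_rot: [180.0, -0.0, 94.0]
wrist_force: [3.3, 0.4, 0.5]
opening: 0.0193
grasp_force: 21.4
```

Emit:
carry_out(linear=[[0,0,0],[0,0,0],[0.03,0,0],[0,0,-0.1],[0,0,-0.1],[0,0,-0.1],[0,0,0],[0,0,0]], rotation=[[0,0,0],[0,0,0],[0,0,0],[0,0,0],[0,0,0],[0,0,0],[0,0,0],[0,0,0]], grip=[0.1,0.1,0.1,0.1,0.1,0.1,0.1,0.1])

```text
time: 7.05
ee_pos: [0.4236, 0.1962, -0.0191]
tcp_rot: [179.9, -0.0, 94.0]
wrist_force: [-16.4, -8.4, 44.5]
opening: 0.0383
grasp_force: 22.3
```

Emit:
carry_out(linear=[[0,0,0],[0,0,0],[0,0,0],[0,0,0],[0,0,0]], rotation=[[0,0,0],[0,0,0],[0,0,0],[0,0,0],[0,0,0]], grip=[0.5,0.7,0.7,0.7,0.7], grip_force=40)

```text
time: 7.55
ee_pos: [0.424, 0.197, -0.0175]
tcp_rot: [179.8, -0.1, 94.0]
wrist_force: [-23.6, -8.4, 57.8]
opening: 0.0191
grasp_force: 59.7
```

Emit:
carry_out(linear=[[0,0,0.2],[0,0,0.3],[0,0,0.5],[0,0,0.9],[0,0,0.9],[0,0,0.9],[0,0,0.9],[0,0,0.9],[0,0,0.9],[0,0,0.9],[0,0,0]], rotation=[[0,0,0],[0,0,0],[0,0,0],[0,0,0],[0,0,0],[0,0,0],[0,0,0],[0,0,0],[0,0,0],[0,0,0],[0,0,0]], grip=[0.7,0.7,0.7,0.7,0.7,0.7,0.7,0.7,0.7,0.7,0.7])

```text
time: 8.65
ee_pos: [0.4243, 0.1964, 0.1248]
tcp_rot: [179.8, -0.1, 94.0]
wrist_force: [0.3, -0.3, -1.9]
opening: 0.0189
grasp_force: 39.1
```

Emit:
carry_out(linear=[[-0.3,-0.9,0],[-0.3,-0.9,0],[-0.3,-0.9,0],[-0.3,-0.9,0],[-0.3,-0.9,0],[0,-0.9,0],[0,-0.9,0],[0,-0.9,0],[0,-0.9,0],[0,-0.9,0],[0,-0.9,0],[0,-0.9,0]], rotation=[[0,0,0],[0,0,0],[0,0,0],[0,0,0],[0,0,0],[0,0,0],[0,0,0],[0,0,0],[0,0,0],[0,0,0],[0,0,0],[0,0,0]], grip=[0.7,0.7,0.7,0.7,0.7,0.7,0.7,0.7,0.7,0.7,0.7,0.7])

```text
time: 9.85
ee_pos: [0.3928, -0.0207, 0.1216]
tcp_rot: [-179.9, -0.0, 94.0]
wrist_force: [0.3, -0.3, -1.7]
opening: 0.0187
grasp_force: 39.2
```

Emit:
carry_out(linear=[[0,-0.9,0],[0,-0.9,0],[0,-0.9,0],[0,-0.9,0],[0.4,-0.9,0],[0.7,-0.9,0],[0.7,-0.9,0],[0.7,-0.9,0],[0.7,-0.9,0],[0.7,-0.9,0],[0.7,-0.9,0],[0,0,0]], rotation=[[0,0,0.1],[0,0,0.1],[0,0,0.1],[0,0,0.1],[0,0,0.1],[0,0,0.1],[0,0,0.1],[0,0,0.1],[0,0,0.1],[0,0,0],[0,0,0],[0,0,0]], grip=[0.7,0.7,0.7,0.7,0.7,0.7,0.7,0.7,0.7,0.7,0.7,0.7])

```text
time: 11.05
ee_pos: [0.4858, -0.2194, 0.1207]
tcp_rot: [-179.9, -0.0, 101.1]
wrist_force: [-0.1, 1.2, -1.8]
opening: 0.0185
grasp_force: 39.3
```

Run:
```python
from h import *
import pickle
o=bot.get_obs();print({k:np.round(o[k],4) for k in('time','ee_pos','tcp_rot','opening','q','wrist_force')})
m=bot.camera_model('wrist');a=snap('wrist','w5');t=snap('top','t5');pickle.dump(m,open('w5.pkl','wb'))
print(ray(m,0,0)[0])
c=np.array([.52,-.2345]);y=np.array([-np.sin(np.radians(11)),np.cos(np.radians(11))])
for n,Y,z in(('tab',.118,.096),('nose',.078,.07),('mid',.038,.07),('tail',-.099,.094)):print(n,pix(m,[*(c+Y*y),z]))
```

```text
{'time': np.float64(11.05), 'ee_pos': array([ 0.4858, -0.2194,  0.1207]), 'tcp_rot': array([-1.799007e+02, -4.830000e-02,  1.011393e+02]), 'opening': np.float64(0.0185), 'q': array([-2.42917e+01,  1.89550e+00, -2.44300e+00,  8.57705e+01,
       -1.82000e-02,  5.45689e+01]), 'wrist_force': array([-0.1375,  1.2098, -1.8457])}
[ 0.46914768 -0.13811626  0.28978974]
tab [304.13911518  69.15659891]
nose [295.5123478  128.97921114]
mid [293.12775838 180.37108157]
tail [288.97431822 339.68921974]
```

Run:
```python
from h import *
a=cv2.imread('pics/w5.png');s=cv2.imread('pics/sc.png')
o=np.zeros((600,800,3),np.uint8)
o[:,:570]=cv2.resize(a[20:220,205:395],(570,600),interpolation=cv2.INTER_CUBIC)
o[:220,572:]=cv2.resize(s[190:245,338:395],(228,220),interpolation=cv2.INTER_CUBIC)
o[230:576,572:]=cv2.resize(a[210:384,250:364],(228,346),interpolation=cv2.INTER_CUBIC)
cv2.imwrite('pics/last.png',o)
```

```text
(no output)
```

View pics/last.png

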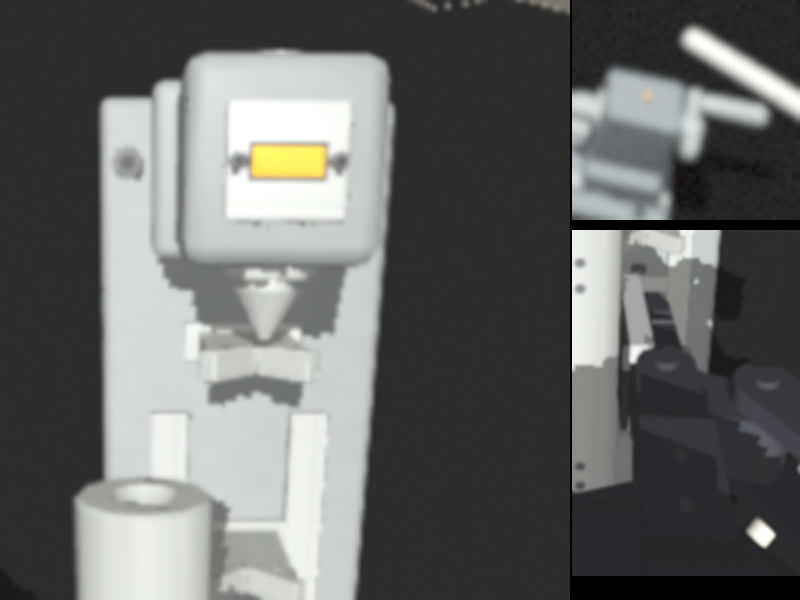

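The view shows the tab at (288,161), the head nose at (264,338) and the front rest's V at (258,352). The headstock top spans x 185–388. The held bar's +y end is at (143,493), with its rim spanning 75–212.

Run:
```python
from h import *
import pickle;m=pickle.load(open('w5.pkl','rb'));T=np.array(m['camera_from_world'])
W=lambda x,y,z:at(m,205+x/3,20+y/3,z)
dep=lambda P:-(T@np.r_[P,1])[2]
t=W(288,161,.096);n=W(264,338,.07)
print('tab',t,dep(t),'nose',n,dep(n))
for b in(0,.035):  # hypothesis: true camera is b higher
  t=W(288,161,.096-b);n=W(264,338,.07-b);print(b,t,n,np.linalg.norm((t-n)[:2]),'yaw',np.degrees(np.arctan2(-(t-n)[0],(t-n)[1])),'tabdepth',dep(t),'exp',291.8*16/25.7,291.8*44/67.7)
  w=W(327,161,.096-b)-W(250,161,.096-b);print('tab width',np.linalg.norm(w))
  l,r=W(104,300,.012-b),W(377,300,.012-b);print('plate',l,r,np.linalg.norm(l-r))
# bar end: ray at depth from width 20 mm
o,d=ray(m,205+143/3,20+493/3);D=291.8*20/((212-75)/3);P=o+d*D;print('bar +y end',P,D)
R=np.radians(11);
```

```text
tab [ 0.49620046 -0.12162814  0.096     ] 0.18038591886040162 nose [ 0.50391575 -0.16095819  0.07      ] 0.21769861479492658
0 [ 0.49620046 -0.12162814  0.096     ] [ 0.50391575 -0.16095819  0.07      ] 0.040079657102141786 yaw 11.09864762675182 tabdepth 0.18038591886040162 exp 181.66536964980546 189.64844903988183
tab width 0.0160307311950789
plate [ 0.46152693 -0.1652013   0.012     ] [ 0.54495277 -0.148583    0.012     ] 0.08506490335103357
0.035 [ 0.50108642 -0.11865025  0.061     ] [ 0.50945232 -0.16459561  0.035     ] 0.04670080265516479 yaw 10.319580531332605 tabdepth 0.2129650796885731 exp 181.66536964980546 189.64844903988183
tab width 0.01892601134275962
plate [ 0.46056676 -0.16861386 -0.023     ] [ 0.5545038  -0.14990175 -0.023     ] 0.0957826195618118
bar +y end [   7.67213782  -38.08426635 -121.54228864] 127.79562043795622
```

Emit:
carry_out(linear=[[0.7,0.25,0],[0.71,0.27,0],[0,0,0],[0,0,-0.8],[0,0,-0.8],[0,0,-0.8],[0,0,-0.8],[0,0,-0.6],[0,0,-0.3],[0,0,-0.2],[0,0,0],[0,0,0]], rotation=[[0,0,0],[0,0,0],[0,0,0],[0,0,0],[0,0,0],[0,0,0],[0,0,0],[0,0,0],[0,0,0],[0,0,0],[0,0,0],[0,0,0]], grip=[0.7,0.7,0.7,0.7,0.7,0.7,0.7,0.7,0.7,0.7,0.7,0.7])

```text
time: 12.35
ee_pos: [0.5139, -0.2077, 0.0373]
tcp_rot: [180.0, 0.0, 101.2]
wrist_force: [0.6, 0.6, -1.5]
opening: 0.0187
grasp_force: 39.5
```

Emit:
carry_out(linear=[[0,-0.05,-0.25],[0,0,-0.15],[0,0,-0.15],[0,0,-0.1],[0,0,-0.1],[0,0,0]], rotation=[[0,0,0],[0,0,0],[0,0,0],[0,0,0],[0,0,0],[0,0,0]], grip=[0.7,0.7,0.7,0.7,0.7,0.7])

```text
time: 12.95
ee_pos: [0.5134, -0.2085, 0.0214]
tcp_rot: [-180.0, -0.0, 101.2]
wrist_force: [-0.6, 0.1, -1.9]
opening: 0.0189
grasp_force: 39.5
```

Emit:
carry_out(linear=[[0,0,-0.06],[0,0,-0.06],[0,0,0]], rotation=[[0,0,0],[0,0,0],[0,0,0]], grip=[0.7,0.7,0.7])

```text
time: 13.25
ee_pos: [0.514, -0.2086, 0.0196]
tcp_rot: [179.9, 0.0, 101.2]
wrist_force: [2.4, 0.6, -0.3]
opening: 0.0187
grasp_force: 39.7
```

Emit:
carry_out(linear=[[0,0,-0.05],[0,0,0]], rotation=[[0,0,0],[0,0,0]], grip=[0.7,0.7])

```text
time: 13.45
ee_pos: [0.5142, -0.2086, 0.0194]
tcp_rot: [179.9, 0.0, 101.2]
wrist_force: [-0.5, 2.5, 5.5]
opening: 0.0186
grasp_force: 40.3
```

Emit:
carry_out(linear=[[0,0,0],[0,0,0],[0,0,0],[0,0,0],[0,0,0],[0,0,0.3],[0,0,0.6],[0,0,0.9],[0,0,0.9],[0,0,0.9],[0,0,0.9],[0,0,0]], rotation=[[0,0,0],[0,0,0],[0,0,0],[0,0,0],[0,0,0],[0,0,0],[0,0,0],[0,0,0],[0,0,0],[0,0,0],[0,0,0],[0,0,0]], grip=[0.45,0.4,0.3,0.2,0.1,0,0,0,0,0,0,0])

```text
time: 14.65
ee_pos: [0.5149, -0.2091, 0.112]
tcp_rot: [179.8, 0.2, 101.2]
wrist_force: [1.0, 0.2, -0.3]
opening: 0.0429
grasp_force: 0.0
```

Run:
```python
from h import *
import pickle
o=bot.get_obs();print({k:np.round(o[k],4) for k in('time','ee_pos','wrist_force','opening')})
m=bot.camera_model('wrist');a=snap('wrist','w6')
c=np.array([.519,-.2375]);r=np.radians(11.1);y=np.array([-np.sin(r),np.cos(r)]);x=np.array([np.cos(r),np.sin(r)])
g=cv2.cvtColor(a,cv2.COLOR_BGR2GRAY)
for Y in(.073,.028,-.017):
  print(Y,pix(m,[*(c+Y*y),.069]),[pix(m,[*(c+Y*y+s*x),.069]).round(1).tolist() for s in(-.01,.01)])
u,v=pix(m,[*(c+.05*y),.069]).round().astype(int)
print(u,v,g[v,u-40:u+40].tolist())
u,v=pix(m,[*(c+.073*y),.07]).round().astype(int)
print('col',g[v-25:v+25,u].tolist(),u,v)
```

```text
{'time': np.float64(14.65), 'ee_pos': array([ 0.5149, -0.2091,  0.112 ]), 'wrist_force': array([ 0.9914,  0.2375, -0.2577]), 'opening': np.float64(0.0429)}
0.073 [252.04054369 146.89472369] [[238.4, 146.9], [265.7, 146.9]]
0.028 [251.98209205 204.17820278] [[239.2, 204.2], [264.8, 204.2]]
-0.017 [251.93260248 254.55056479] [[239.9, 254.6], [264.0, 254.5]]
252 177 [213, 212, 212, 212, 213, 214, 214, 214, 211, 208, 227, 240, 244, 243, 243, 244, 244, 242, 240, 242, 243, 234, 206, 205, 212, 211, 197, 180, 190, 202, 210, 216, 223, 229, 231, 232, 234, 237, 233, 204, 175, 186, 217, 231, 232, 228, 225, 222, 216, 207, 197, 181, 154, 126, 116, 137, 184, 218, 237, 243, 243, 243, 243, 244, 242, 239, 240, 241, 239, 228, 215, 211, 210, 209, 209, 208, 208, 208, 208, 208]
col [249, 245, 227, 211, 208, 208, 209, 208, 208, 207, 207, 207, 206, 205, 205, 203, 202, 197, 177, 144, 136, 174, 210, 228, 220, 202, 224, 240, 244, 244, 244, 244, 244, 245, 245, 245, 245, 245, 245, 245, 245, 245, 244, 243, 236, 212, 176, 176, 210, 238] 252 147
```

Emit:
carry_out(linear=[[0.16,-0.8,0],[0.16,-0.8,0],[0.16,-0.8,0],[0,0,0]], rotation=[[0,0,0],[0,0,0],[0,0,0],[0,0,0]], grip=[-0.4,-0.4,-0.4,-0.4])

```text
time: 15.1
ee_pos: [0.523, -0.2589, 0.1072]
tcp_rot: [-179.9, -0.0, 101.1]
wrist_force: [-0.1, -0.7, -0.6]
opening: 0.0598
grasp_force: 0.0
```

```bash
cat >> h.py <<'E'
def loc(P):  # world -> bench
    c=np.array([.519,-.2375]);r=np.radians(11.1);y=np.array([-np.sin(r),np.cos(r)]);x=np.array([np.cos(r),np.sin(r)])
    d=np.array(P)[:2]-c; return np.array([d@x,d@y])
def wor(x,y):
    c=np.array([.519,-.2375]);r=np.radians(11.1)
    return c+x*np.array([np.cos(r),np.sin(r)])+y*np.array([-np.sin(r),np.cos(r)])
def orange(im):
    h=cv2.cvtColor(im,cv2.COLOR_BGR2HSV);k=cv2.inRange(h,(12,110,120),(32,255,255))
    n,_,s,c=cv2.connectedComponentsWithStats(k);return [(c[i].round(1).tolist(),int(s[i,4]),s[i,2:4].tolist()) for i in range(1,n) if s[i,4]>4]
E
python3 - <<'E'
from h import *
o=bot.get_obs();print(o['ee_pos'],o['opening'])
m=bot.camera_model('wrist');a=snap('wrist','w7');t=bot.camera_model('top');b=cv2.imread('pics/top.png')
print('pred dot',pix(m,[*wor(0,-.0966),.094]),pix(m,[*wor(0,.118),.096]))
for p,n,s in orange(a): print(p,n,s,loc(at(m,*p,.094)))
for p,n,s in orange(b): print('top',p,n,s,loc(at(t,*p,.094)))
E
```

```text
[ 0.52303721 -0.25891362  0.10722739] 0.05976282753132342
pred dot [254.33787081 308.18367229] [254.84858042 -17.89176691]
[253.8, 306.8] 43 [7, 8] [-0.00041488 -0.09528158]
top [508.2, 39.6] 78 [8, 17] [ 0.30648311 -0.5187785 ]
top [279.2, 200.5] 12 [3, 6] [0.00135843 0.11636278]
```

Emit:
carry_out(linear=[[0.18,-0.9,0],[0.18,-0.9,0],[0.18,-0.9,0],[0.18,-0.9,0],[0,0,0],[0,0,-0.8],[0,0,-0.8],[0,0,-0.8],[0,0,-0.6],[0,0,-0.4],[0,0,0]], rotation=[[0,0,0],[0,0,0],[0,0,0],[0,0,0],[0,0,0],[0,0,0],[0,0,0],[0,0,0],[0,0,0],[0,0,0],[0,0,0]], grip=[-0.4,-0.4,-0.4,-0.4,-0.4,-0.4,-0.4,-0.4,-0.4,-0.4,-0.4])

```text
time: 16.25
ee_pos: [0.537, -0.3279, 0.0392]
tcp_rot: [-179.9, -0.1, 101.2]
wrist_force: [-0.9, -0.6, -0.0]
opening: 0.0597
grasp_force: 0.0
```

Emit:
carry_out(linear=[[0,0,0],[0,0,0],[0,0,0],[0,0,0]], rotation=[[0,0,0],[0,0,0],[0,0,0],[0,0,0]], grip=[0,0.15,0.15,0.15], grip_force=60)

```text
time: 16.65
ee_pos: [0.5376, -0.3287, 0.0414]
tcp_rot: [180.0, 0.0, 101.2]
wrist_force: [-3.7, 1.5, 5.9]
opening: 0.0387
grasp_force: 65.0
```

Emit:
carry_out(linear=[[-0.05,0.25,0],[-0.05,0.25,0],[-0.05,0.25,0],[-0.05,0.25,0],[-0.05,0.25,0],[-0.05,0.25,0],[-0.05,0.25,0],[0,0,0]], rotation=[[0,0,0],[0,0,0],[0,0,0],[0,0,0],[0,0,0],[0,0,0],[0,0,0],[0,0,0]], grip=[0.15,0.15,0.15,0.15,0.15,0.15,0.15,0.15])

```text
time: 17.45
ee_pos: [0.5313, -0.2963, 0.0414]
tcp_rot: [179.9, 0.3, 101.1]
wrist_force: [1.1, -12.5, -0.8]
opening: 0.039
grasp_force: 64.2
```

Emit:
carry_out(linear=[[-0.02,0.1,0],[-0.02,0.1,0],[-0.02,0.1,0],[0,0,0]], rotation=[[0,0,0],[0,0,0],[0,0,0],[0,0,0]], grip=[0.15,0.15,0.15,0.15])

```text
time: 17.85
ee_pos: [0.5305, -0.2921, 0.0414]
tcp_rot: [179.9, 0.5, 101.1]
wrist_force: [4.0, -21.2, -2.1]
opening: 0.0391
grasp_force: 63.8
```

Emit:
carry_out(linear=[[-0.01,0.05,0],[-0.01,0.05,0],[0,0,0]], rotation=[[0,0,0],[0,0,0],[0,0,0]], grip=[0.15,0.15,0.15])

```text
time: 18.15
ee_pos: [0.5305, -0.2921, 0.0414]
tcp_rot: [179.9, 0.7, 101.0]
wrist_force: [5.9, -32.0, -7.4]
opening: 0.039
grasp_force: 63.3
```

Emit:
carry_out(linear=[[0,0,0],[0,0,0],[0,0,0],[0,0,0.5],[0,0,0.8],[0,0,0.8],[0,0,0.8],[0,0,0.8],[-0.15,0.8,0],[-0.15,0.8,0],[0,0,0]], rotation=[[0,0,0],[0,0,0],[0,0,0],[0,0,0],[0,0,0],[0,0,0],[0,0,0],[0,0,0],[0,0,0],[0,0,0],[0,0,0]], grip=[0,-0.2,-0.4,-0.4,-0.4,-0.4,-0.4,-0.4,-0.4,-0.4,-0.4])

```text
time: 19.25
ee_pos: [0.5223, -0.251, 0.1139]
tcp_rot: [-180.0, -0.1, 101.3]
wrist_force: [0.5, 0.1, -0.4]
opening: 0.0597
grasp_force: 0.0
```

Run:
```python
from h import *
o=bot.get_obs();print(o['ee_pos'],o['tcp_rot'],o['opening'])
m=bot.camera_model('wrist');a=snap('wrist','w8');t=bot.camera_model('top');b=snap('top','t8');s=snap('scene','s8');sm=bot.camera_model('scene')
print('pred dot',pix(m,[*wor(0,-.057),.094]),pix(m,[*wor(0,.118),.096]))
for p,n,q in orange(a): print(p,n,q,loc(at(m,*p,.094)))
# handle prediction for angles, in the scene and top pictures
for d in range(0,360,30):
  r=np.radians(d);P=[[*wor(.026*np.sin(r),y),.07+.026*np.cos(r)] for y in(-.0975,-.1185,-.1395)]
  print(d,[pix(sm,p).round().astype(int).tolist() for p in P],[pix(t,p).round().astype(int).tolist() for p in P])
np.save('d.npy',0)
g0=cv2.cvtColor(cv2.imread('pics/sc.png'),cv2.COLOR_BGR2GRAY)
# initial picture: score handle brightness along lines for every angle with tail=.0383
for d in range(0,360,10):
  r=np.radians(d);v=[]
  for im,mm in((cv2.imread('pics/sc.png'),sm),(cv2.imread('pics/top.png'),t)):
    gg=cv2.cvtColor(im,cv2.COLOR_BGR2GRAY)
    v.append([int(gg[tuple(pix(mm,[*wor(.026*np.sin(r),y-.0383),.07+.026*np.cos(r)]).round().astype(int)[::-1])]) for y in np.linspace(-.105,-.139,5)])
  print(d,v)
```

```text
[ 0.52231567 -0.25098907  0.11393753] [-1.79964129e+02 -5.93568446e-02  1.01326595e+02] 0.059723497097527105
pred dot [253.0223326  268.08933822] [254.25272665   2.1966794 ]
[254.0, 3.5] 214 [27, 8] [-0.00013565  0.11785016]
[252.3, 268.6] 41 [7, 8] [-0.00054276 -0.05745166]
0 [[357, 214], [365, 216], [374, 218]] [[367, 186], [375, 185], [384, 184]]
30 [[357, 211], [365, 213], [373, 215]] [[365, 181], [374, 180], [383, 179]]
60 [[356, 211], [365, 212], [373, 214]] [[364, 178], [372, 177], [381, 175]]
90 [[355, 212], [363, 214], [371, 216]] [[362, 178], [370, 176], [379, 175]]
120 [[354, 216], [362, 218], [370, 220]] [[361, 180], [369, 178], [377, 177]]
150 [[353, 221], [361, 223], [369, 225]] [[361, 184], [369, 183], [377, 181]]
180 [[352, 226], [360, 228], [368, 229]] [[361, 189], [370, 188], [378, 186]]
210 [[352, 229], [360, 231], [368, 233]] [[363, 194], [371, 193], [379, 191]]
240 [[353, 230], [361, 232], [369, 234]] [[365, 197], [373, 196], [381, 195]]
270 [[354, 228], [362, 230], [370, 232]] [[366, 198], [375, 197], [383, 195]]
300 [[355, 224], [363, 226], [372, 228]] [[367, 1
[... 1249 characters left out ...]
, 40, 37, 39]]
220 [[25, 40, 39, 36, 38], [68, 35, 39, 37, 38]]
230 [[25, 36, 38, 36, 38], [37, 35, 39, 35, 35]]
240 [[25, 37, 38, 36, 38], [43, 40, 36, 37, 37]]
250 [[29, 37, 36, 38, 38], [40, 38, 40, 37, 36]]
260 [[30, 36, 39, 38, 35], [38, 41, 37, 39, 36]]
270 [[33, 36, 38, 31, 40], [38, 34, 37, 39, 35]]
280 [[26, 31, 30, 32, 30], [41, 36, 40, 39, 36]]
290 [[25, 20, 17, 16, 24], [34, 35, 37, 37, 36]]
300 [[34, 27, 29, 20, 29], [35, 36, 39, 36, 38]]
310 [[31, 32, 40, 37, 36], [41, 39, 34, 35, 39]]
320 [[34, 37, 38, 36, 37], [40, 33, 41, 38, 37]]
330 [[39, 36, 38, 35, 40], [37, 42, 39, 40, 32]]
340 [[32, 38, 40, 39, 34], [40, 37, 33, 38, 38]]
350 [[64, 54, 96, 60, 40], [37, 37, 37, 38, 37]]
```

The tailstock dot is at bench y = −57.5 mm, so it is home. The handle sits at about 80°. Next: approach and pinch it.

Emit:
carry_out(linear=[[0.37,-0.82,0],[0.37,-0.82,0],[0.37,-0.82,0],[0.37,-0.82,0],[0.37,-0.82,0],[0.37,-0.82,0],[0,0,0]], rotation=[[0,0,0],[0,0,0],[0,0,0],[0,0,0],[0,0,0],[0,0,0],[0,0,0]], grip=[0.05,0.05,0.05,0.05,0.05,0.05,0.05])

```text
time: 20.1
ee_pos: [0.5674, -0.3536, 0.1129]
tcp_rot: [-179.9, -0.0, 101.1]
wrist_force: [-0.1, 0.9, -1.3]
opening: 0.0402
grasp_force: 0.0
```

Run:
```python
from h import *
o=bot.get_obs();print(o['ee_pos'],loc(o['ee_pos']),o['tcp_rot'])
m=bot.camera_model('wrist');a=snap('wrist','w9');g=cv2.cvtColor(a,cv2.COLOR_BGR2GRAY)
for d in(60,80,100):
  r=np.radians(d);print(d,[[pix(m,[*wor(.026*np.sin(r)+s,y),.07+.026*np.cos(r)]).round(1).tolist() for s in(-.006,.006)] for y in(-.1,-.1185,-.1395)])
for v in range(190,300,8): print(v,g[v,205:300:3].tolist())
```

```text
[ 0.56737998 -0.353593    0.11293262] [ 0.02512447 -0.12323542] [-1.79944890e+02 -2.99539162e-02  1.01129602e+02]
60 [[[242.1, 179.8], [259.0, 179.8]], [[242.4, 204.0], [258.8, 204.0]], [[242.7, 229.9], [258.6, 229.9]]]
80 [[[246.7, 176.5], [262.9, 176.5]], [[246.9, 199.9], [262.7, 199.9]], [[247.0, 225.1], [262.4, 225.1]]]
100 [[[246.9, 173.2], [262.6, 173.3]], [[247.1, 195.9], [262.3, 195.9]], [[247.2, 220.2], [262.0, 220.2]]]
190 [30, 45, 30, 30, 42, 48, 46, 47, 48, 47, 49, 48, 49, 53, 157, 225, 246, 245, 226, 163, 31, 43, 46, 45, 45, 46, 45, 45, 46, 43, 45, 45]
198 [27, 28, 28, 28, 26, 28, 30, 41, 46, 44, 46, 44, 45, 44, 159, 225, 243, 243, 224, 159, 29, 39, 45, 46, 46, 44, 44, 45, 44, 44, 44, 45]
206 [29, 27, 28, 27, 28, 27, 28, 27, 28, 32, 43, 46, 46, 45, 166, 225, 243, 241, 219, 155, 28, 30, 45, 45, 46, 44, 45, 45, 46, 45, 45, 45]
214 [26, 26, 28, 29, 26, 25, 28, 27, 28, 25, 26, 26, 38, 29, 168, 226, 241, 238, 216, 151, 41, 45, 45, 45, 46, 45, 45, 44, 29, 27, 33, 44]
222 [28, 27, 26, 27, 27, 26, 27, 27, 28, 26, 29, 27, 29, 27, 30, 154, 205, 201, 143, 48, 45, 46, 45, 45, 46, 46
[... 528 characters left out ...]
27, 27, 27, 25, 28, 30, 39, 37, 49]
262 [50, 35, 33, 32, 27, 27, 28, 26, 27, 29, 27, 26, 25, 27, 27, 26, 26, 26, 28, 26, 27, 31, 26, 27, 28, 27, 27, 29, 31, 38, 38, 39]
270 [40, 35, 34, 34, 28, 28, 26, 26, 26, 26, 27, 26, 25, 27, 26, 27, 27, 26, 27, 27, 28, 28, 28, 26, 26, 27, 28, 28, 29, 34, 35, 35]
278 [38, 33, 33, 29, 27, 27, 26, 28, 28, 26, 26, 27, 26, 25, 27, 27, 27, 28, 25, 26, 27, 28, 27, 27, 27, 26, 26, 27, 26, 32, 35, 34]
286 [40, 34, 32, 26, 27, 27, 28, 27, 28, 27, 27, 29, 28, 27, 28, 27, 29, 27, 27, 26, 28, 26, 26, 28, 27, 26, 28, 26, 29, 68, 37, 35]
294 [44, 34, 29, 27, 27, 27, 27, 25, 28, 28, 27, 28, 25, 26, 27, 27, 26, 27, 27, 27, 27, 28, 28, 28, 25, 28, 28, 26, 28, 28, 36, 34]
```

Emit:
carry_out(linear=[[0,0.23,-0.5],[0,0,-0.9],[0,0,-0.9],[0,0,-0.9],[0,0,-0.5],[0,0,-0.22],[0,0,0]], rotation=[[0,0,0],[0,0,0],[0,0,0],[0,0,0],[0,0,0],[0,0,0],[0,0,0]], grip=[0.05,0.05,0.05,0.05,0.05,0.05,0.05])

```text
time: 20.85
ee_pos: [0.5671, -0.3468, 0.0356]
tcp_rot: [-180.0, -0.0, 101.2]
wrist_force: [0.0, 0.8, 0.5]
opening: 0.0408
grasp_force: 0.0
```

Emit:
carry_out(linear=[[0,0,0],[0,0,0],[0,0,0],[0,0,0],[0,0,0]], rotation=[[0,0,0],[0,0,0],[0,0,0],[0,0,0],[0,0,0]], grip=[0.4,0.6,0.8,0.85,0.85], grip_force=30)

```text
time: 21.35
ee_pos: [0.5677, -0.3475, 0.0364]
tcp_rot: [179.9, 0.0, 101.2]
wrist_force: [2.4, -0.2, 2.1]
opening: 0.0103
grasp_force: 30.0
```

Run:
```python
from h import *
o=bot.get_obs();print(o['ee_pos'],loc(o['ee_pos']),o['opening'])
def step(a,b):
  a,b=np.radians([a,b]);dx=.026*(np.sin(b)-np.sin(a));dz=.026*(np.cos(b)-np.cos(a))
  r=np.radians(11.1);return (np.array([dx*np.cos(r),dx*np.sin(r),dz])/.02).round(2).tolist()
for s in range(85,590,15): print(s,step(s,s+15))
```

```text
[ 0.5677288  -0.34754268  0.03643476] [ 0.02663158 -0.11736543] 0.01026092261851144
85 [-0.01, -0.0, -0.34]
100 [-0.1, -0.02, -0.32]
115 [-0.18, -0.04, -0.29]
130 [-0.25, -0.05, -0.23]
145 [-0.3, -0.06, -0.16]
160 [-0.33, -0.06, -0.07]
175 [-0.33, -0.07, 0.01]
190 [-0.32, -0.06, 0.1]
205 [-0.28, -0.06, 0.18]
220 [-0.22, -0.04, 0.25]
235 [-0.15, -0.03, 0.3]
250 [-0.07, -0.01, 0.33]
265 [0.01, 0.0, 0.34]
280 [0.1, 0.02, 0.32]
295 [0.18, 0.04, 0.29]
310 [0.25, 0.05, 0.23]
325 [0.3, 0.06, 0.16]
340 [0.33, 0.06, 0.07]
355 [0.33, 0.07, -0.01]
370 [0.32, 0.06, -0.1]
385 [0.28, 0.06, -0.18]
400 [0.22, 0.04, -0.25]
415 [0.15, 0.03, -0.3]
430 [0.07, 0.01, -0.33]
445 [-0.01, -0.0, -0.34]
460 [-0.1, -0.02, -0.32]
475 [-0.18, -0.04, -0.29]
490 [-0.25, -0.05, -0.23]
505 [-0.3, -0.06, -0.16]
520 [-0.33, -0.06, -0.07]
535 [-0.33, -0.07, 0.01]
550 [-0.32, -0.06, 0.1]
565 [-0.28, -0.06, 0.18]
580 [-0.22, -0.04, 0.25]
```

Emit:
carry_out(linear=[[-0.01,0,-0.34],[-0.1,-0.02,-0.32],[-0.18,-0.04,-0.29],[-0.25,-0.05,-0.23],[-0.3,-0.06,-0.16],[-0.33,-0.06,-0.07],[0,0,0]], rotation=[[0,0,0],[0,0,0],[0,0,0],[0,0,0],[0,0,0],[0,0,0],[0,0,0]], grip=[0.85,0.85,0.85,0.85,0.85,0.85,0.85])

```text
time: 22.05
ee_pos: [0.5444, -0.3522, 0.0107]
tcp_rot: [179.8, 0.1, 101.2]
wrist_force: [-5.0, 5.2, 22.1]
opening: 0.0106
grasp_force: 32.1
```

Emit:
carry_out(linear=[[-0.33,-0.07,0.09],[-0.32,-0.06,0.1],[-0.28,-0.06,0.18],[-0.22,-0.04,0.25],[-0.15,-0.03,0.3],[-0.07,-0.01,0.33],[0,0,0]], rotation=[[0,0,0],[0,0,0],[0,0,0],[0,0,0],[0,0,0],[0,0,0],[0,0,0]], grip=[0.85,0.85,0.85,0.85,0.85,0.85,0.85])

```text
time: 22.75
ee_pos: [0.517, -0.3576, 0.0331]
tcp_rot: [179.9, 0.1, 101.2]
wrist_force: [3.4, -0.7, 2.1]
opening: 0.0106
grasp_force: 30.3
```

Run:
```python
from h import *
o=bot.get_obs();print(loc(o['ee_pos']),o['ee_pos'][2],o['opening'],o['wrist_force'])
```

```text
[-0.02506999 -0.11750435] 0.033114176757724836 0.010649647193478379 [ 3.39488298 -0.66065317  2.07113369]
```

Emit:
carry_out(linear=[[0.01,0,0.34],[0.1,0.02,0.32],[0.18,0.04,0.29],[0.25,0.05,0.23],[0.3,0.06,0.16],[0.33,0.06,0.07],[0.33,0.07,-0.01],[0.32,0.06,-0.1],[0.28,0.06,-0.18],[0.22,0.04,-0.25],[0,0,0]], rotation=[[0,0,0],[0,0,0],[0,0,0],[0,0,0],[0,0,0],[0,0,0],[0,0,0],[0,0,0],[0,0,0],[0,0,0],[0,0,0]], grip=[0.85,0.85,0.85,0.85,0.85,0.85,0.85,0.85,0.85,0.85,0.85])

```text
time: 23.85
ee_pos: [0.5644, -0.3483, 0.0503]
tcp_rot: [179.9, 0.1, 101.2]
wrist_force: [7.5, -2.7, 1.7]
opening: 0.0102
grasp_force: 30.3
```

```bash
cat >> h.py <<'E'
def tabcheck(n):
    m=bot.camera_model('wrist');t=bot.camera_model('top');s=bot.camera_model('scene')
    o=bot.get_obs();print(loc(o['ee_pos']),o['ee_pos'][2],o['opening'],o['wrist_force'])
    for c,mm in(('wrist',m),('top',t),('scene',s)):
        im=snap(c,c+n);print(c,'pred flush',pix(mm,[*wor(0,.118),.096]).round(1),'out',pix(mm,[*wor(0,.118),.106]).round(1),[q for q in orange(im) if abs(np.array(q[0])-pix(mm,[*wor(0,.118),.1])).max()<25])
E
python3 -c "
from h import *
tabcheck('a')
m=bot.camera_model('scene');print(orange(cv2.imread('pics/sc.png')),orange(cv2.imread('pics/s8.png')))"
```

```text
[ 0.02322474 -0.11747718] 0.05027906584171309 0.010197456635698715 [ 7.53922133 -2.66846877  1.67632208]
wrist pred flush [ 190.6 -338.5] out [ 191.2 -324.9] []
top pred flush [278.7 201.1] out [278.9 200.7] [([279.1, 200.2], 16, [3, 7])]
scene pred flush [274.7 195.9] out [274.9 193.5] []
[([59.4, 77.6], 95, [14, 11]), ([509.3, 181.1], 34, [5, 12])] [([509.6, 182.8], 14, [4, 6])]
```

Emit:
carry_out(linear=[[0.15,0.03,-0.3],[0.07,0.01,-0.33],[-0.01,0,-0.34],[-0.1,-0.02,-0.32],[0,0,0]], rotation=[[0,0,0],[0,0,0],[0,0,0],[0,0,0],[0,0,0]], grip=[0.85,0.85,0.85,0.85,0.85])

```text
time: 24.5
ee_pos: [0.5633, -0.3483, 0.0225]
tcp_rot: [-179.8, -0.0, 101.2]
wrist_force: [-2.2, -5.8, -0.5]
opening: 0.0104
grasp_force: 30.1
```

```bash
cat >> h.py <<'E'
def patch(n):
    o=bot.get_obs();print(loc(o['ee_pos']),o['ee_pos'][2],o['opening'],o['wrist_force'])
    for c,(u,v) in(('scene',(275,194)),('top',(279,200))):
        im=snap(c,c+n);r=cv2.imread(f'pics/{c}a.png');s=np.s_[v-8:v+9,u-9:u+10]
        d=cv2.absdiff(im[s],r[s]);sat=lambda q:(q[s].astype(int)[...,2]-q[s].astype(int)[...,0])
        print(c,'diff max/mean',d.max(),d.mean().round(2),'yellow sum now/ref',int(np.clip(sat(im)-10,0,None).sum()),int(np.clip(sat(r)-10,0,None).sum()))
E
python3 -c "
from h import *
patch('b')"
```

```text
[ 0.02210178 -0.1172138 ] 0.02245096205287883 0.010407377906365766 [-2.24770126 -5.76002732 -0.52967388]
scene diff max/mean 25 2.04 yellow sum now/ref 612 613
top diff max/mean 9 3.14 yellow sum now/ref 2148 2141
```

Emit:
carry_out(linear=[[-0.18,-0.04,-0.29],[-0.25,-0.05,-0.23],[0,0,0]], rotation=[[0,0,0],[0,0,0],[0,0,0]], grip=[0.85,0.85,0.85])

```text
time: 24.9
ee_pos: [0.5545, -0.35, 0.014]
tcp_rot: [-179.9, 0.0, 101.2]
wrist_force: [-6.7, -3.1, 11.0]
opening: 0.0101
grasp_force: 31.2
```

```bash
python3 -c "
from h import *
patch('c')"
```

```text
[ 0.01314349 -0.11726281] 0.014037570621890226 0.010134999525443375 [-6.71592698 -3.07925249 11.04023476]
scene diff max/mean 13 1.95 yellow sum now/ref 644 613
top diff max/mean 30 4.34 yellow sum now/ref 2157 2141
```

Emit:
carry_out(linear=[[-0.3,-0.06,-0.12],[0,0,0]], rotation=[[0,0,0],[0,0,0]], grip=[0.85,0.85])

```text
time: 25.2
ee_pos: [0.5495, -0.3511, 0.012]
tcp_rot: [-180.0, 0.0, 101.2]
wrist_force: [-4.5, -2.4, 10.9]
opening: 0.0105
grasp_force: 31.1
```

```bash
python3 -c "
from h import *
patch('d')"
```

```text
[ 0.00802037 -0.11729748] 0.011993554268604871 0.010487359826619991 [-4.48801747 -2.39216794 10.89203975]
scene diff max/mean 62 4.69 yellow sum now/ref 1065 613
top diff max/mean 96 6.69 yellow sum now/ref 2568 2141
```

Emit:
carry_out(linear=[[0,0,0],[0,0,0],[0,0,0],[0,0,0.4],[0,0,0.8],[0,0,0.9],[0,0,0.9],[0,0,0.9],[0,0,0.9],[0,0,0.9],[0,0,0]], rotation=[[0,0,0],[0,0,0],[0,0,0],[0,0,0],[0,0,0],[0,0,0],[0,0,0],[0,0,0],[0,0,0],[0,0,0],[0,0,0]], grip=[0.6,0.3,0.05,0.05,0.05,0.05,0.05,0.05,0.05,0.05,0.05])

```text
time: 26.4
ee_pos: [0.5517, -0.3514, 0.1298]
tcp_rot: [179.8, 0.2, 101.2]
wrist_force: [0.1, -0.3, 0.7]
opening: 0.0406
grasp_force: 0.0
```

Emit:
carry_out(linear=[[-0.15,0.85,0],[-0.15,0.85,0],[-0.15,0.85,0],[-0.15,0.85,0],[-0.15,0.85,0],[-0.15,0.85,0],[-0.15,0.85,0],[0,0,0],[0,0,0]], rotation=[[0,0,0],[0,0,0],[0,0,0],[0,0,0],[0,0,0],[0,0,0],[0,0,0],[0,0,0],[0,0,0]], grip=[0.05,0.05,0.05,0.05,0.05,0.05,0.05,0.05,0.05])

```text
time: 27.3
ee_pos: [0.5297, -0.2314, 0.1257]
tcp_rot: [180.0, 0.0, 101.3]
wrist_force: [0.6, -0.5, -0.1]
opening: 0.0406
grasp_force: 0.0
```

Run:
```python
from h import *
o=bot.get_obs();print(o['ee_pos'],o['wrist_force'],o['time'])
m=bot.camera_model('wrist');a=snap('wrist','w10');g=cv2.cvtColor(a,cv2.COLOR_BGR2GRAY)
for p,n,q in orange(a): print(p,n,q,loc(at(m,*p,.096)),loc(at(m,*p,.106)))
print('tab flush/out',pix(m,[*wor(0,.118),.096]),pix(m,[*wor(0,.118),.106]))
print('width flush/out',[np.subtract(pix(m,[*wor(.008,.118),z]),pix(m,[*wor(-.008,.118),z]))[0] for z in(.096,.106)])
for Y in(.055,.038,0.005):
  c=pix(m,[*wor(0,Y),.07]);e=[pix(m,[*wor(s,Y),.07])[0].round(1) for s in(-.01,.01)];u,v=c.round().astype(int)
  print(Y,c,e,u-22,g[v,u-22:u+23].tolist())
```

```text
[ 0.52966081 -0.23135613  0.12570648] [ 0.62307617 -0.50013586 -0.06236399] 27.3
[235.2, 37.9] 330 [27, 13] [-0.00052466  0.11897293] [2.33592399e-05 1.17370725e-01]
[238.8, 279.0] 35 [7, 7] [-0.00042601 -0.05607751] [ 0.00011704 -0.04886847]
tab flush/out [236.06746329  39.60559915] [235.14585037  36.73588138]
width flush/out [np.float64(25.80875141645862), np.float64(27.240946896284896)]
0.055 [239.03182792 135.3034876 ] [np.float64(226.0), np.float64(252.1)] 217 [218, 217, 215, 214, 215, 215, 206, 185, 183, 178, 191, 203, 212, 218, 225, 230, 233, 237, 243, 248, 252, 253, 251, 246, 241, 235, 228, 223, 220, 215, 208, 199, 188, 171, 141, 118, 112, 112, 112, 112, 121, 154, 189, 202, 210]
0.038 [239.28430805 157.06975052] [np.float64(226.5), np.float64(252.0)] 217 [246, 247, 246, 243, 243, 245, 242, 221, 188, 177, 186, 200, 210, 217, 223, 229, 234, 237, 242, 245, 248, 250, 249, 245, 238, 232, 227, 221, 218, 215, 207, 196, 184, 168, 139, 117, 112, 112, 112, 113, 129, 184, 230, 244, 246]
0.005 [239.7597948  196.62247478] [np.float64(227.6), np.float64(252.0)] 218 [245, 246, 246, 242, 234, 225, 223, 222, 202, 185, 192, 207, 216, 222, 228, 233, 235, 235, 235, 237, 241, 243, 240, 235, 230, 224, 219, 216, 212, 203, 191, 177, 159, 141, 158, 192, 206, 195, 175, 164, 177, 204, 234, 243, 244]
```

```bash
python3 -c "
from h import *
print(bot.job_done())"
```

```text
the job is handed in; nothing more can be done
None
```

I handed the job in at about 27 s: the long bar is held between the points, the tailstock is home and the tab is up, with the crank stopped at about 9 rad. I checked this from the camera pictures before handing in; the hand-in gave no verdict, and I didn't re-check the two shorter bars after lifting the long one out.

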